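# Prop open the lid of the walnut display case

### The arm

A 6-joint arm with a two-finger parallel gripper is mounted at the origin on the work surface. World frame = base frame: x ahead of the robot, y to its left, z up, the work surface at z = 0. Lengths are in m, angles in rad, forces in N, time in s.
With the tool pointing down it reaches from about 0.35 to 0.925 m from the base axis. Payload 6.4 kg.
Tool frame: the origin (TCP) lies midway between the tips of the shut fingers; the grasp point (between the pads) lies 19 mm behind it; x points along the fingers, y is the direction in which the jaws open and shut, and the axes are right-handed (so a half turn about x gives the same grasp; the last joint's range is limited). The gripper opens to 94 mm and grips with 3 to 60 N. Pads are 16 mm wide; open, the fingers measure 119 mm over their backs; the gripper's body (75 mm by 177 mm) begins 78 mm behind the grasp point.
Start: joints at [0.948, 0.245, 1.558, -0, 1.339, -0.174], TCP at [0.282, 0.586, 0.205] pointing down, gripper open.
Joint ranges: [-3.13, 3.13], [-1.02, 2.26], [0.13, 2.54], [-0.95, 4.09], [0.21, 2.88], [-2.74, 2.74]. Speed limits (rad/s): [2.57, 2.57, 3.14, 3.14, 3.14, 3.14].

### API

Orientations are given as [roll, pitch, yaw] about the fixed x, y, z axes, in that order (R = Rz(yaw) Ry(pitch) Rx(roll)).
In Python, from plant import bot gives the robot as it stands.
- The arm moves only by the shell command python3 -m inch 'ROWS' [OPENING]. ROWS is JSON, a list of rows, each a list of 4 numbers: the shift along the world's x, y, z in cm, then the turn about the world's z in degrees. A call has 1 to 8 rows; each row is the pose to reach, as a shift and turn from the pose commanded when the call began; what a row does not reach only later rows make up. A row lasts 1/8 s, in which the tool goes at most 62.5 mm and 10.7 degrees, less where a joint would pass 70% of its speed; a pose out of reach is approached as far as the arm can. A call with a gripper value outside its range is refused whole. OPENING is the opening, from 0 (shut) to 1 (fully open), set as the call begins (- or left out, the last holds). The fingers move at their own pace and stop on an object; the grip force is fixed at half the most. Time passes only in rows, so rows that repeat a pose let the fingers close. It gives the time, the measured TCP pose, the force and the opening at its end, in the units of the state.
- bot.read_state(): the state, without advancing time (a new reading comes with each control period).
- bot.camera(name): name is "side" or "top" or "wrist"; returns a dict with "pixels" (384x512x3 uint8, blue, green, red), "range_z" (384x512 float32, m along the optical axis (not along the pixel's ray), 0 where there is no reading), "fx", "fy", "cx", "cy" (pixels), "position" and "orientation" of the camera in the world. Camera axes: x right, y down, z forward; pixel columns grow to the right and rows downward; lengths in m; the calibration is good to about 2 mm. A picture is of the moment at which its call begins.
- bot.close_job(): hands the job in, once; it reports no verdict.
The state is a dict: "clock": time; "joint_positions": joint angles; "qd": joint speeds; "tau": joint torques, N m; "ee_pos": TCP position; "ee_rot": TCP orientation; "force": force on the tool from outside, world axes, zero at the start; "torque": the same for the moment, N m; "opening": finger opening in m.
Only numpy, scipy, OpenCV 4.12 (cv2) and the standard library are available. Lean on these libraries where they do the work, as an engineer would, in place of code of your own. Each camera call takes 0.05 s, during which the arm holds its last target.

### The job

Open the display case's lid by its bar handle, swing the prop rod up from its saddle, and let the lid down on it so that the rod's ball runs into the pocket of the catch under the lid. Then press the lid down on the rod by feel, firmly enough (about one kilogram's weight) that the ball is fully home and the rod, not the stiff hinge, carries the lid, but without straining the rod. Never let the lid drop, leave the things around the case as they are, and let go.

Things in the scene. Friction and masses are not known exactly. Their poses are not given: they have to be found in the camera images.
- case: Low walnut display case, 250 x 260 mm, 76 mm high, walls 10 mm, floor top at 12 mm; fixed. Origin: centre of its underside; x from front (handle) to back (hinge), y along the hinge, z up. Its front faces roughly the robot's left (+y). The prop rod lies inside in the plane y = 65 mm, 55 mm from the side wall; specimens at y = -65 mm are under 50 mm high.
- lid_hinge (a joint): Lid angle in rad: 0 shut, 1.75 fully open at the stop, just past upright. A stiff friction hinge (about 0.6 N m) leaves the lid (0.45 kg, varying by a fifth) where it is let go at any angle over about 0.7; lower down a heavy lid may sink.
- lid: Glazed walnut lid 236 x 260 mm, 12 mm thick. Origin on the hinge axis at the middle of the back edge, level with the underside (x = 118, y = 0, z = 76 mm in the case's frame). It extends along its own -x; y is the case's y and the hinge axis; +z points out of its top face, the underside is z = 0.
- bar (a point): Centre of the lid's handle, a round steel bar 10 mm thick along the lid's y, 116 mm free between its arms, its axis 38 mm in front of the lid's edge (x = -274, y = 0, z = 6 mm in the lid's frame; 82 mm above the desk when shut). Can be pinched from above, a finger either side; it turns between the pads as the lid swings.
- rod_pivot (a joint): Prop rod angle in rad: 0 lying level in its saddle and pointing to the back of the case, growing as the tip rises, 1.6 at its upright stop. The pivot is stiff (0.09 N m): the rod stays at any angle where it is let go.
- rod: Round steel prop rod, 8 mm thick. Origin on its pivot (x = -60, y = 65, z = 41 mm in the case's frame); x along the rod to its tip, y the pivot's axis, which is the case's y. It swings only in the case's xz plane.
- rod_tip (a point): Centre of the ball, 10 mm across, on the rod's end, 165 mm from the pivot.
- rod_grip (a point): Point on the rod 115 mm from the pivot, a good place to pinch it with the fingers either side in the case's y. The case's floor is 29 mm below it while the rod lies down; the saddle under the rod begins 28 mm nearer the tip.
- catch_mid (a point): Centre of the homed ball if the catch is at mid travel: x = -190, y = 65, z = -9 mm in the lid's frame. The steel catch under the lid is clamped at an unmeasured place within 15 mm either way of this along the lid's x, so home must be felt: lid 0.71 to 0.83 rad, rod 1.24 to 1.47 rad. The pocket is 18 mm long, 14 mm deep, with an end wall on the handle side that stops the ball.
- guide_mid (a point): Middle (x = -149.5, z = -18 mm in the lid's frame; same 15 mm doubt) of the catch's guide face, 55 mm long along the lid's x, facing down, sloping 5 degrees to the pocket, on its hinge side. As the lid comes down on the ball, the ball slides out along it (a few N) and drops in the pocket. Homed, it stops dead. 8 to 12 N down at the handle is ample; over 40 N on the rod is damage.
- paperweight: Bystander: clear glass cube, 50 mm, on the thin green mat. Origin: centre of its underside.
- loupe: Bystander: upright chrome loupe, 44 mm across and 41 mm high, on the thin green mat. Origin: centre of its underside.
- stand: Bystander: black screwdriver stand, 70 x 100 mm, three screwdrivers upright in it, 154 mm high in all, on the hinge side of the case. Origin: centre of its underside.

How it is judged:
On the way, in this order (a step that is already met when the one before it is completed fails the run):
1. the lid has been raised well open (over 1.05 rad) (value of joint lid_hinge above 1.05 rad), for 0.2 s.
2. with the lid still up (over 0.9 rad), the rod has been swung up (over 0.8 rad) (value of joint rod_pivot above 0.8 rad and value of joint lid_hinge above 0.9 rad), for 0.2 s.
3. the lid has been let down and the rod's ball is home in the catch's pocket, under load (z of rod_tip in the frame of lid above -0.0115 m and x of rod_tip in the frame of lid between -0.209 and -0.164 m and contact force between lid and rod above 1 N), for 0.2 s.
At the end, for the whole second after the job is handed in: The lid stands propped (over 0.6 rad open) and still; the rod's ball is in the catch's pocket, its centre within 2.5 mm of full depth, and the lid presses on the rod with more than 1 N; the robot has let go (all of step 3 and velocity of joint lid_hinge between -0.05 and 0.05 rad/s and value of joint lid_hinge above 0.6 rad); the robot touches nothing.
It fails at once if the rod strained: more than 40 N between lid (with its catch) and rod (contact force between lid and rod above 40 N).
It fails at once if the lid let drop (closing faster than 2 rad/s) (velocity of joint lid_hinge below -2 rad/s).
It fails at once if the paperweight moved by more than 20 mm (distance of paperweight from where it was at the start of the episode above 0.02 m).
It fails at once if the loupe moved by more than 20 mm (distance of loupe from where it was at the start of the episode above 0.02 m).
It fails at once if the screwdriver stand moved by more than 20 mm (distance of stand from where it was at the start of the episode above 0.02 m).
It also fails if it takes over 72 s, if anything falls off the work surface, if the arm or the gripper's body presses on something with over 40 N, if the wrist force passes 120 N, or if a joint passes its speed limit or range.

## Working session

There is one attempt and no reset: what is moved stays moved. The work goes in short steps, Python scripts to look and compute and a shell command to move; the robot and the scene stay as the last step left them, time stands still between calls to the robot, and variables do not carry over. Pictures are saved under pics/ and viewed, and the job is handed in when it is done.

```bash
ls; mkdir -p pics; python3 - <<'E'
from plant import bot
import cv2,numpy as np
s=bot.read_state();print(s)
for n in("side","top","wrist"):
    c=bot.camera(n);cv2.imwrite(f"pics/a_{n}.png",c["pixels"]);np.savez(f"pics/a_{n}.npz",**c)
    print(n,c["fx"],c["cx"],c["cy"],c["position"],c["orientation"])
E
```

```text
pics
{'clock': 0.0, 'joint_positions': array([ 9.47908654e-01,  2.45811229e-01,  1.55896413e+00, -2.11096340e-05,
        1.33868087e+00, -1.74076397e-01]), 'qd': array([-0.00103277,  0.00143036, -0.00256862,  0.00091399,  0.00015682,
        0.00106515]), 'tau': array([-2.28373377e-03, -4.15849900e+01, -3.14591467e+01,  6.83494122e-02,
        3.32987064e-02, -1.60727031e-04]), 'ee_pos': array([0.28167498, 0.58515574, 0.20437399]), 'ee_rot': array([-1.7338543 ,  1.56893264, -2.1826607 ]), 'force': array([-0.5570204 , -0.24216241, -0.01637689]), 'torque': array([ 0.00666505,  0.04847198, -0.01074094]), 'opening': 0.09427855975196338}
side 354.3172886583617 257.48352704570044 197.15417747686638 [ 0.32724323 -0.83093819  0.57782526] [-2.10922984 -0.02370664 -0.29533942]
top 381.97934761781676 254.02719613291006 196.54339717286462 [ 0.49426546 -0.06003286  1.02187698] [-3.08741728  0.01955859 -1.58846075]
wrist 310.8724243004106 251.50374508569737 186.7819887496825 [0.22013345 0.61612851 0.38434344] [2.90366572e+00 1.54359586e-03 1.12225350e+00]
```

View pics/a_side.png

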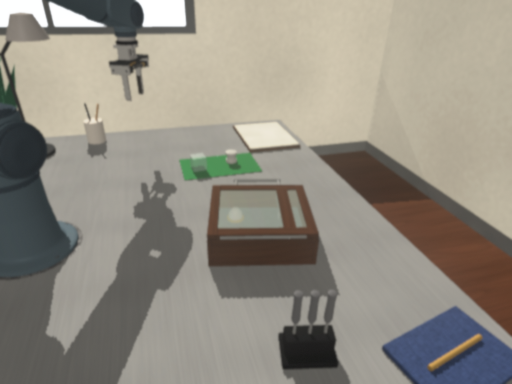

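View pics/a_top.png

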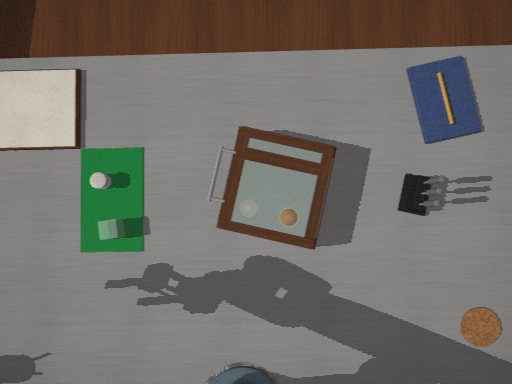

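View pics/a_wrist.png

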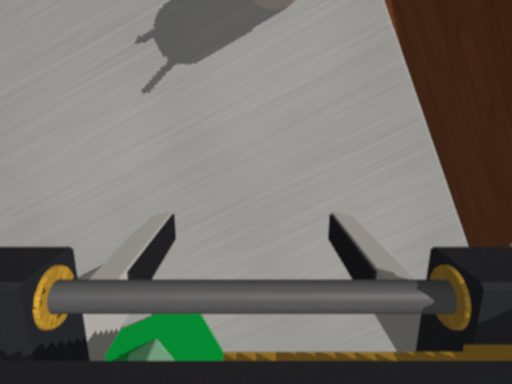

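The top view shows the case around (277,188). Its bar handle is at (218,175) on the left (+y) side, the mat with the bystanders is further left, and the stand is at right (415,195). Next I'll measure the lid and the bar.

```bash
cat > h.py <<'E'
import numpy as np,cv2
from scipy.spatial.transform import Rotation as R
def rot(o): return R.from_euler('xyz',o).as_matrix()
def cloud(c):
    v,u=np.mgrid[0:384,0:512];z=c["range_z"]
    p=np.stack([(u-c["cx"])/c["fx"]*z,(v-c["cy"])/c["fy"]*z,z],-1)
    return p@rot(c["orientation"]).T+c["position"]
def ray(c,uv,h):
    d=rot(c["orientation"])@np.array([(uv[0]-c["cx"])/c["fx"],(uv[1]-c["cy"])/c["fy"],1])
    return c["position"]+d*(h-c["position"][2])/d[2]
E
python3 - <<'E'
from h import *
c=dict(np.load("pics/a_top.npz"));P=cloud(c)
reg=np.zeros((384,512),bool);reg[110:265,225:345]=1
print("desk z",np.median(P[280:300,100:120,2]), np.median(P[30+60:100,250:330,2]))
m=reg&(P[...,2]>.078)&(P[...,2]<.1)
print(m.sum(), np.median(P[m][:,2]))
hsv=cv2.cvtColor(c["pixels"],cv2.COLOR_BGR2HSV)
xy=P[m][:,:2].astype(np.float32)*1000
r=cv2.minAreaRect(xy);print(r);print(cv2.boxPoints(r))
# pixel-based: contour of mask -> rays at .088
mm=m.astype(np.uint8)
cs,_=cv2.findContours(mm,cv2.RETR_EXTERNAL,cv2.CHAIN_APPROX_NONE)
k=max(cs,key=cv2.contourArea)
pts=np.array([ray(c,q[0],.088)[:2] for q in k],np.float32)*1000
r=cv2.minAreaRect(pts);print(r);print(cv2.boxPoints(r))
# bar by depth
b=np.zeros_like(reg);b[140:210,195:232]=1
mb=b&(P[...,2]>.06)&(P[...,2]<.1);v,u=np.nonzero(mb);print(mb.sum(),P[mb].mean(0),u.min(),u.max(),v.min(),v.max())
big=cv2.resize(c["pixels"][100:270,190:360],None,fx=3.5,fy=3.5,interpolation=cv2.INTER_CUBIC);cv2.imwrite("pics/b.png",big)
for n,(v0,v1,u0,u1) in dict(loupe=(170,192,88,113),cube=(215,240,97,125),stand=(170,218,398,450)).items():
    Q=P[v0:v1,u0:u1];q=Q[Q[...,2]>.015];print(n,q.min(0),q.max(0))
E
```

```text
desk z -0.0006664287855234763 -0.0009570097214545159
10151 0.08477145353881288
((571.8317260742188, -88.37066650390625), (267.7692565917969, 260.67169189453125), 76.51923370361328)
[[ 413.87582  -188.18279 ]
 [ 667.36554  -248.9503  ]
 [ 729.7876     11.441452]
 [ 476.2979     72.20897 ]]
((571.640380859375, -87.65716552734375), (266.32745361328125, 259.1510009765625), 76.36738586425781)
[[ 414.32935  -186.52892 ]
 [ 666.1793   -247.6096  ]
 [ 728.9514     11.214584]
 [ 477.10144    72.29527 ]]
574 [0.57977267 0.03567603 0.08379103] 208 231 146 209
loupe [ 0.49426546 -0.06003286  0.01514711] [0.62014046 0.38380965 1.02187698]
cube [ 0.4456395  -0.06003286  0.01556038] [0.49665424 0.35799462 1.02187698]
stand [ 0.49426546 -0.50536914  0.0150099 ] [ 0.59825145 -0.06003286  1.02187698]
```

View pics/b.png

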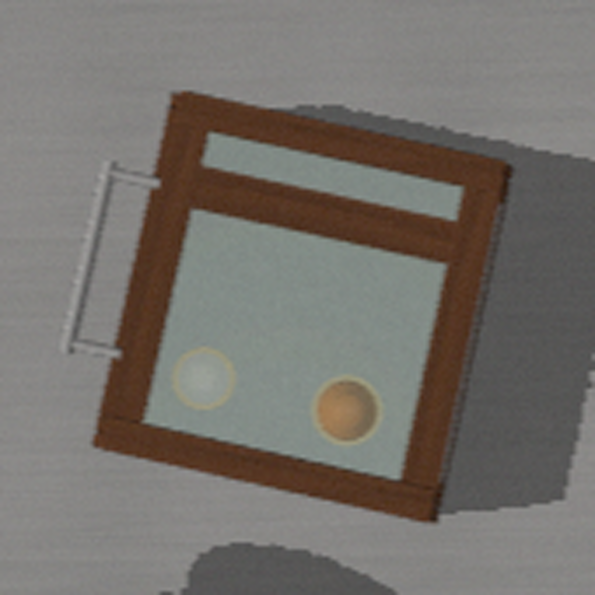

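```bash
python3 - <<'E'
from h import *
c=dict(np.load("pics/a_top.npz"));P=cloud(c)
hsv=cv2.cvtColor(c["pixels"],cv2.COLOR_BGR2HSV)
br=((hsv[...,0]<15)&(hsv[...,1]>110)&(P[...,2]>.075)&(P[...,2]<.1))
br[:110]=0;br[265:]=0;br[:,:200]=0;br[:,350:]=0
br=cv2.morphologyEx(br.astype(np.uint8),cv2.MORPH_OPEN,np.ones((3,3)))
k=max(cv2.findContours(br,cv2.RETR_EXTERNAL,cv2.CHAIN_APPROX_NONE)[0],key=cv2.contourArea)
pts=np.array([ray(c,q[0],.088)[:2] for q in k],np.float32)*1000
r=cv2.minAreaRect(pts);print(r);B=cv2.boxPoints(r);print(B)
for i in range(4): print(np.linalg.norm(B[i]-B[i-1]))
# bar
a=ray(c,(190+108/3.5,100+163/3.5),.082);b=ray(c,(190+70/3.5,100+350/3.5),.082)
print(a,b,np.linalg.norm(a-b),(a+b)/2,np.degrees(np.arctan2(*(a-b)[1::-1])))
hi=(P[...,2]>.06)&(P[...,2]<.1)
m=np.zeros_like(hi);m[143:206,195:240]=1
m&=hi&(hsv[...,1]<60)
v,u=np.nonzero(m)
# leftmost run
L=[]
for row in range(152,198):
    uu=np.nonzero(m[row,195:225])[0]+195
    if len(uu):L.append(ray(c,(uu.mean(),row),.082))
L=np.array(L);vx=cv2.fitLine(L[:,:2].astype(np.float32),cv2.DIST_HUBER,0,.01,.01).ravel();print(len(L),vx,np.degrees(np.arctan2(vx[1],vx[0])))
E
```

```text
((569.1060180664062, -96.77055358886719), (239.60809326171875, 257.77264404296875), 76.318115234375)
[[ 415.5396   -182.68942 ]
 [ 665.99774  -243.66064 ]
 [ 722.6724    -10.851685]
 [ 472.2143     50.119537]]
239.60808
257.7727
239.60808
257.7727
[0.67152314 0.03772955 0.082     ] [0.53905026 0.06630448 0.082     ] 0.13551970707603309 [0.6052867  0.05201701 0.082     ] -12.172428150544219
46 [ 0.9720057  -0.23495705  0.6038269   0.05288954] -13.589091
```

```bash
python3 - <<'E'
from h import *
from plant import bot
s=bot.read_state();M=rot(s["ee_rot"]);print(M.round(4),s["ee_pos"])
print("jaw angle",np.degrees(np.arctan2(M[1,1],M[0,1])))
c=dict(np.load("pics/a_top.npz"));P=cloud(c);ok=c["range_z"]>0
for n,(v0,v1,u0,u1) in dict(loupe=(170,192,88,113),cube=(215,240,97,125),stand=(170,218,398,450)).items():
    Q=P[v0:v1,u0:u1];q=Q[(Q[...,2]>.02)&(Q[...,2]<.3)];print(n,q.min(0).round(3),q.max(0).round(3))
E
```

```text
[[-8.000e-04  4.339e-01  9.010e-01]
 [-1.200e-03  9.010e-01 -4.339e-01]
 [-1.000e+00 -1.400e-03 -2.000e-04]] [0.28175288 0.58526974 0.20463604]
jaw angle 64.2865356053132
loupe [0.577 0.34  0.02 ] [0.62  0.384 0.047]
cube [0.446 0.304 0.02 ] [0.497 0.358 0.056]
stand [ 0.503 -0.488  0.02 ] [ 0.594 -0.438  0.154]
```

```bash
python3 -m inch '[[2,-3,0,1],[5,-8,0,3],[8,-13,0,6],[11,-18,0,9],[14,-23,0,12],[17,-28,0,12.1],[20,-33,0,12.1],[23,-38,0,12.1]]' 0.33
```

```text
clock: 1.15
ee_pos: [0.5126, 0.2039, 0.2053]
ee_rot: [2.5, 1.571, 2.262]
force: [1.4, 0.7, -0.5]
opening: 0.0309
```

```bash
python3 -m inch '[[3,-5,0,0],[6,-10,0,0],[8,-13.5,-2,0],[9.4,-15.2,-5,0],[9.4,-15.2,-7,0],[9.4,-15.2,-7,0]]'; python3 - <<'E'
from h import *
from plant import bot
s=bot.read_state();M=rot(s["ee_rot"]);print(s["ee_pos"],s["opening"],s["force"],np.degrees(np.arctan2(M[1,1],M[0,1])))
for n in("top","wrist","side"):
    c=bot.camera(n);cv2.imwrite(f"pics/c_{n}.png",c["pixels"]);np.savez(f"pics/c_{n}.npz",**c)
E
```

```text
clock: 1.9
ee_pos: [0.6041, 0.0545, 0.1332]
ee_rot: [-3.058, 1.566, 2.988]
force: [-0.2, -0.7, -0.3]
opening: 0.0312
[0.60409801 0.05451172 0.13324147] 0.03122490775083561 [-0.2308849  -0.72008423 -0.32034832] 76.41718031863768
```

View pics/c_wrist.png

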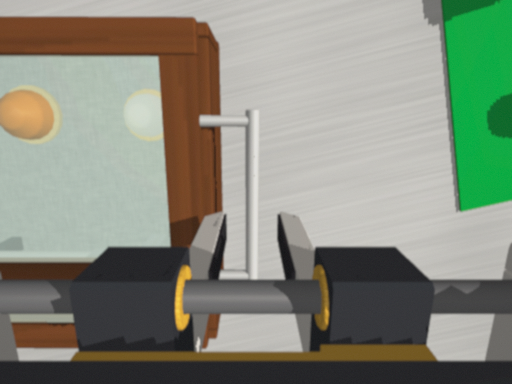

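View pics/c_top.png

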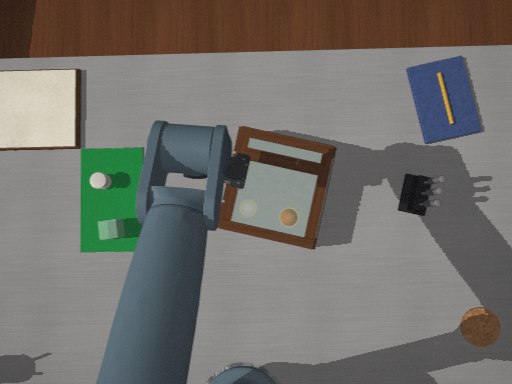

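```bash
python3 - <<'E'
from h import *
c=dict(np.load("pics/c_wrist.npz"))
for uv in((253,120),(252.5,273),(252.7,190)): print(ray(c,uv,.082))
print(c["position"])
E
```

```text
[0.54472179 0.07138161 0.082     ]
[0.66479984 0.04218409 0.082     ]
[0.59610124 0.05883183 0.082     ]
[0.53878408 0.0715841  0.31489487]
```

The wrist view shows the bar at column ~252, midway between the fingertips (226 and 280). I'll go down and pinch it.

```bash
python3 -m inch '[[0,0,-3,0],[0,0,-6,0],[0,0,-7,0],[0,0,-7,0]]' && python3 -m inch '[[0,0,0,0],[0,0,0,0],[0,0,0,0],[0,0,0,0]]' 0
```

```text
clock: 2.55
ee_pos: [0.6062, 0.054, 0.0661]
ee_rot: [0.201, 1.57, -0.036]
force: [0.0, -0.4, -0.1]
opening: 0.0313
clock: 3.05
ee_pos: [0.607, 0.0543, 0.0666]
ee_rot: [0.688, 1.568, 0.45]
force: [0.7, 4.1, 3.6]
opening: 0.0089
```

```bash
cat > arc.py <<'E'
import numpy as np,sys
def bar(t): return np.array([27.4*np.cos(t)-.6*np.sin(t),27.4*np.sin(t)+.6*np.cos(t)])
if __name__=="__main__":
  t0=float(sys.argv[1])
  for t in map(float,sys.argv[2:]):
    d=bar(t)-bar(t0);print(t,[round(.235*d[0],2),round(.972*d[0],2),round(d[1],2),0])
E
python3 arc.py 0 .1 .2 .3 .4 .5 .6 .7 .8; python3 arc.py .8 .9 1 1.1 1.2 1.3 1.4 1.5 1.6;python3 arc.py 1.6 1.65 1.68 1.7 1.72
```

```text
0.1 [np.float64(-0.05), np.float64(-0.19), np.float64(2.73), 0]
0.2 [np.float64(-0.16), np.float64(-0.65), np.float64(5.43), 0]
0.3 [np.float64(-0.33), np.float64(-1.36), np.float64(8.07), 0]
0.4 [np.float64(-0.56), np.float64(-2.33), np.float64(10.62), 0]
0.5 [np.float64(-0.86), np.float64(-3.54), np.float64(13.06), 0]
0.6 [np.float64(-1.2), np.float64(-4.98), np.float64(15.37), 0]
0.7 [np.float64(-1.61), np.float64(-6.64), np.float64(17.51), 0]
0.8 [np.float64(-2.05), np.float64(-8.5), np.float64(19.47), 0]
0.9 [np.float64(-0.49), np.float64(-2.04), np.float64(1.76), 0]
1.0 [np.float64(-1.02), np.float64(-4.24), np.float64(3.31), 0]
1.1 [np.float64(-1.59), np.float64(-6.58), np.float64(4.62), 0]
1.2 [np.float64(-2.18), np.float64(-9.03), np.float64(5.68), 0]
1.3 [np.float64(-2.8), np.float64(-11.57), np.float64(6.49), 0]
1.4 [np.float64(-3.43), np.float64(-14.18), np.float64(7.03), 0]
1.5 [np.float64(-4.07), np.float64(-16.83), np.float64(7.3), 0]
1.6 [np.float64(-4.71), np.float64(-19.5), np.float64(7.3), 0]
1.65 [np.float64(-0.32), np.float64(-1.33), np.float64(-0.1), 0]
1.68 [np.float64(-0.51), np.float64(-2.12), np.float64(-0.2), 0]
1.7 [np.float64(-0.64), np.float64(-2.65), np.float64(-0.28), 0]
1.72 [np.float64(-0.77), np.float64(-3.18), np.float64(-0.36), 0]
```

```bash
python3 -m inch '[[0,-0.1,1.4,0],[-0.1,-0.3,3.4,0],[-0.2,-0.8,6,0],[-0.4,-1.6,8.8,0],[-0.6,-2.7,11.5,0],[-0.9,-3.5,13.1,0],[-0.9,-3.8,13.5,0],[-0.9,-3.8,13.5,0]]'
```

```text
clock: 4.05
ee_pos: [0.5979, 0.0175, 0.2019]
ee_rot: [1.171, 1.565, 0.933]
force: [3.1, 8.2, 4.7]
opening: 0.0092
```

```bash
python3 arc.py .518 .6 .7 .8 .9 1 1.1 1.2
```

```text
0.6 [np.float64(-0.29), np.float64(-1.2), np.float64(1.88), 0]
0.7 [np.float64(-0.69), np.float64(-2.86), np.float64(4.02), 0]
0.8 [np.float64(-1.14), np.float64(-4.71), np.float64(5.99), 0]
0.9 [np.float64(-1.63), np.float64(-6.75), np.float64(7.75), 0]
1.0 [np.float64(-2.16), np.float64(-8.95), np.float64(9.29), 0]
1.1 [np.float64(-2.73), np.float64(-11.29), np.float64(10.6), 0]
1.2 [np.float64(-3.32), np.float64(-13.74), np.float64(11.67), 0]
```

```bash
python3 -m inch '[[0,0,0.8,0],[-0.2,-0.9,2,0],[-0.6,-2.5,4.1,0],[-1.1,-4.4,6.1,0],[-1.6,-6.4,7.9,0],[-2.1,-8.6,9.4,0],[-2.7,-11,10.7,0],[-2.7,-11,10.7,0]]'
```

```text
clock: 5.05
ee_pos: [0.5707, -0.0948, 0.3116]
ee_rot: [0.387, 1.566, 0.148]
force: [-0.9, 5.5, 11.4]
opening: 0.0086
```

```bash
python3 arc.py 1.1 1.2 1.3 1.4 1.5 1.6 1.65 1.7
```

```text
1.2 [np.float64(-0.59), np.float64(-2.45), np.float64(1.06), 0]
1.3 [np.float64(-1.21), np.float64(-5.0), np.float64(1.87), 0]
1.4 [np.float64(-1.84), np.float64(-7.61), np.float64(2.41), 0]
1.5 [np.float64(-2.48), np.float64(-10.26), np.float64(2.68), 0]
1.6 [np.float64(-3.12), np.float64(-12.92), np.float64(2.68), 0]
1.65 [np.float64(-3.45), np.float64(-14.25), np.float64(2.58), 0]
1.7 [np.float64(-3.76), np.float64(-15.57), np.float64(2.4), 0]
```

```bash
python3 -m inch '[[0,0,0.6,0],[-0.3,-1.3,1.2,0],[-0.9,-3.7,2,0],[-1.5,-6.2,2.6,0],[-2.2,-9,3,0],[-2.8,-11.6,3.2,0],[-3.1,-12.9,3.1,0],[-3.1,-12.9,3.1,0]]'
```

```text
clock: 6.05
ee_pos: [0.5384, -0.2251, 0.34]
ee_rot: [-1.493, 1.568, -1.732]
force: [-2.0, -0.4, 6.3]
opening: 0.0092
```

```bash
python3 -m inch '[[-0.2,-0.8,0.1,0],[-0.5,-1.9,0,0],[-0.7,-2.7,-0.1,0],[-0.7,-2.7,-0.1,0]]'; python3 - <<'E'
from h import *
from plant import bot
s=bot.read_state();print(s["joint_positions"].round(3))
for n in("top","side"):
    c=bot.camera(n);cv2.imwrite(f"pics/d_{n}.png",c["pixels"]);np.savez(f"pics/d_{n}.npz",**c)
E
```

```text
clock: 6.55
ee_pos: [0.5317, -0.2518, 0.337]
ee_rot: [-1.664, 1.569, -1.903]
force: [0.8, -2.6, 0.8]
opening: 0.009
[-0.634  0.023  1.565 -0.002  1.553 -1.966]
```

View pics/d_side.png

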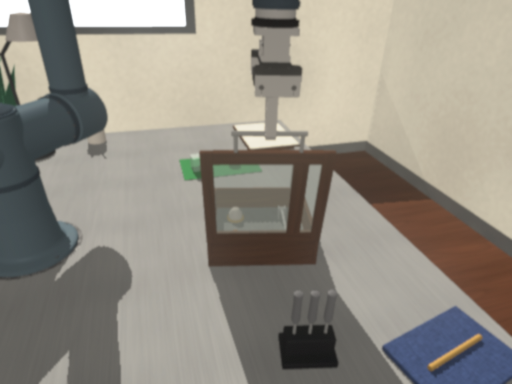

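View pics/d_top.png

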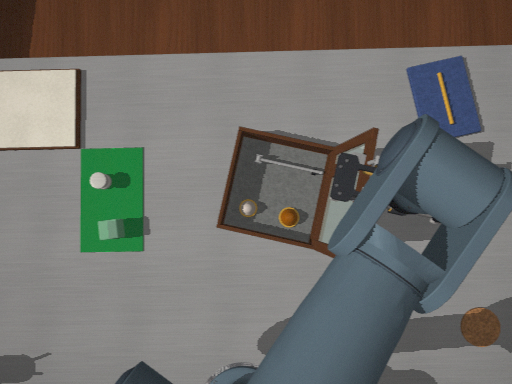

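The lid is up at about 1.7. The top view now shows the rod from its pivot at (257,158) to its ball at about (322,173). I'll release, lift clear, and measure the rod.

```bash
python3 -m inch '[[0,0,0,0],[0,0,0,0],[0,0,3,0],[0,0,7,0],[0,0,8,0]]' 0.35; python3 - <<'E'
from h import *
c=dict(np.load("pics/d_top.npz"))
cv2.imwrite("pics/e.png",cv2.resize(c["pixels"][115:260,210:385],None,fx=4,fy=4,interpolation=cv2.INTER_CUBIC))
E
```

```text
clock: 7.28
ee_pos: [0.5326, -0.2505, 0.4203]
ee_rot: [-0.418, 1.566, -0.655]
force: [0.8, -1.0, -0.5]
opening: 0.033
```

View pics/e.png

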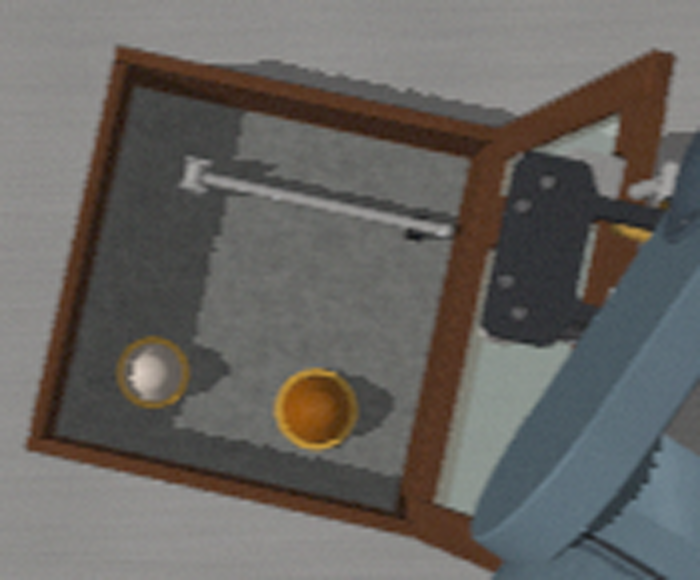

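```bash
python3 - <<'E'
from h import *
c=dict(np.load("pics/d_top.npz"))
p=ray(c,(210+194/4,115+174/4),.041);b=ray(c,(210+448/4,115+230/4),.041)
d=b-p;L=np.linalg.norm(d);print(p,b,L,np.degrees(np.arctan2(d[1],d[0])))
u=np.array([-.235,-.972]);y=np.array([.972,-.235])
print("pivot n",-p[:2]@u,"yc",p[:2]@y,"tip",-b[:2]@u,b[:2]@y)
f1=ray(c,(240,127.5),.076);f2=ray(c,(218,225.75),.076);print(f1,f2,np.linalg.norm(f1-f2),-f1[:2]@u,-f2[:2]@u,f1[:2]@y,f2[:2]@y)
P=cloud(c)
print("grip",p+d/L*.115, b-d/L*.05)
E
```

```text
[ 0.64607205 -0.05509322  0.041     ] [ 0.60644348 -0.21770852  0.041     ] 0.16737430748959992 -103.69575583450457
pivot n 0.0982763184928782 yc 0.6409289411980026 tip -0.06909846541360816 0.640624560992664
[ 0.71984702 -0.01033805  0.076     ] [0.47518541 0.04799608 0.076     ] 0.2515197274003154 0.15911546413336766 0.15832076056358424 0.7021207408253538 0.45060113706190036
grip [ 0.61884394 -0.16682339  0.041     ] [ 0.61828178 -0.16913019  0.041     ]
```

```bash
python3 -m inch '[[1,1,0,-10.5],[3,3,0,-21],[5,5,0,-31.5],[7,7,0,-42],[8.8,9.1,0,-52.5],[8.8,9.1,0,-63],[8.8,9.1,0,-73.5],[8.8,9.1,0,-84]]' && python3 -m inch '[[0,0,0,-6],[0,0,-4,-6],[0,0,-9,-6],[0,0,-12,-6],[0,0,-12,-6]]'; python3 - <<'E'
from h import *
from plant import bot
s=bot.read_state();M=rot(s["ee_rot"]);print(s["joint_positions"].round(3),s["ee_pos"],np.degrees(np.arctan2(M[1,1],M[0,1])))
for n in("wrist","side"):
    c=bot.camera(n);cv2.imwrite(f"pics/f_{n}.png",c["pixels"]);np.savez(f"pics/f_{n}.npz",**c)
E
```

```text
clock: 8.28
ee_pos: [0.6198, -0.1589, 0.4154]
ee_rot: [-1.824, 1.568, 2.75]
force: [-0.1, 0.4, 0.5]
opening: 0.0331
clock: 8.9
ee_pos: [0.6181, -0.1584, 0.2927]
ee_rot: [-1.754, 1.562, 2.721]
force: [-1.0, 0.4, -0.7]
opening: 0.0332
[-0.428  0.166  1.491 -0.     1.493 -0.191] [ 0.61805582 -0.15837334  0.2926886 ] -13.604468926372258
```

View pics/f_wrist.png

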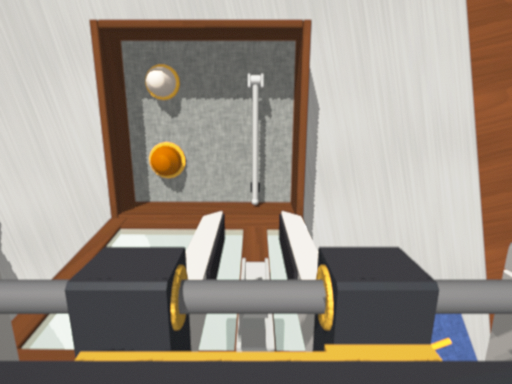

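View pics/f_side.png

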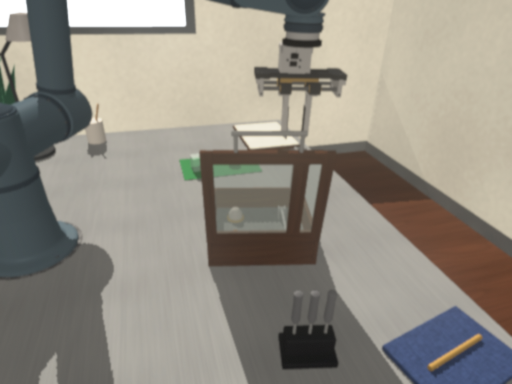

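```bash
python3 - <<'E'
from h import *
c=dict(np.load("pics/f_wrist.npz"))
y=np.array([.972,-.235]);n=np.array([.235,.972])
for uv in((256,80),(255,203)):
    p=ray(c,uv,.041);print(p,p[:2]@n,p[:2]@y)
print(c["position"],c["position"][:2]@n,c["position"][:2]@y, np.array([.6181,-.1584])@y)
g=c["pixels"];cv2.imwrite("pics/g.png",cv2.resize(g[200:384,180:340],None,fx=4,fy=4)[:600])
E
```

```text
[ 0.64671566 -0.05266893  0.041     ] 0.10078397839566498 0.6409848240377289
[ 0.60614663 -0.2167743   0.041     ] -0.06826015796759909 0.6401164860476397
[ 0.63561015 -0.09140932  0.47263226] 0.06051852449986668 0.6392942606686516 0.6380172
```

View pics/g.png

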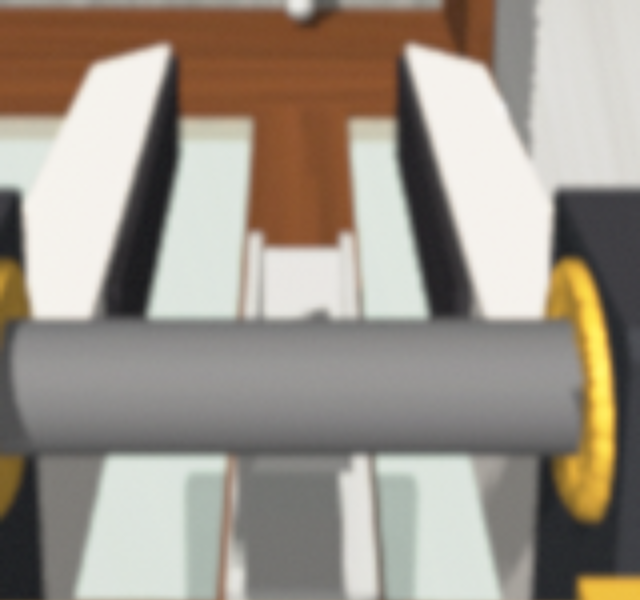

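```bash
python3 -m inch '[[0.2,-0.1,-4,0],[0.2,-0.1,-9,0],[0.2,-0.1,-14,0],[0.2,-0.1,-18,0],[0.2,-0.1,-21,0],[0.2,-0.1,-22,0],[0.2,-0.1,-22,0]]'; python3 - <<'E'
from h import *
from plant import bot
for n in("wrist","side"):
    c=bot.camera(n);cv2.imwrite(f"pics/i_{n}.png",c["pixels"]);np.savez(f"pics/i_{n}.npz",**c)
E
```

```text
clock: 9.88
ee_pos: [0.6229, -0.1607, 0.0787]
ee_rot: [1.375, 1.569, -0.433]
force: [-0.4, 0.0, -0.3]
opening: 0.033
```

View pics/i_wrist.png

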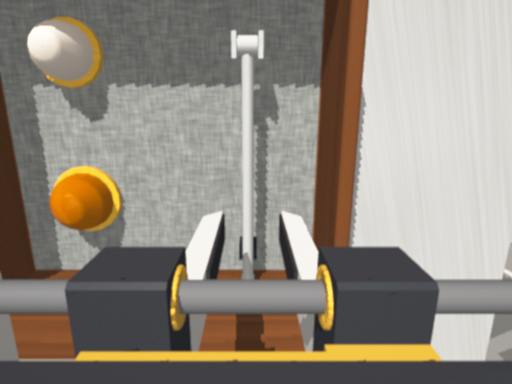

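View pics/i_side.png

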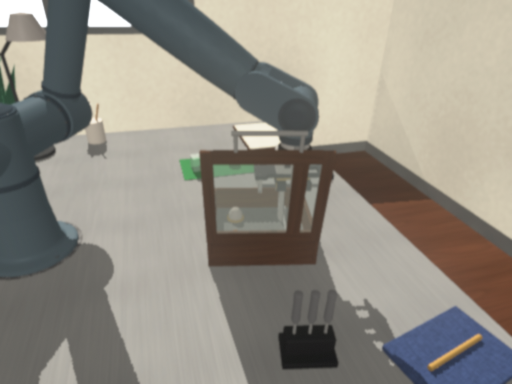

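```bash
python3 -m inch '[[-0.2,0,-2,0],[-0.2,0,-4,0],[-0.2,0,-5.2,0],[-0.2,0,-5.2,0],[-0.2,0,-5.2,0]]' && python3 -m inch '[[0,0,0,0],[0,0,0,0],[0,0,0,0],[0,0,0,0]]' 0
```

```text
clock: 10.6
ee_pos: [0.6204, -0.1605, 0.0257]
ee_rot: [1.397, 1.57, -0.411]
force: [-0.4, -0.6, -0.1]
opening: 0.0331
clock: 11.1
ee_pos: [0.62, -0.1604, 0.0258]
ee_rot: [-0.759, 1.571, -2.567]
force: [-1.2, 0.1, 2.6]
opening: 0.0071
```

```bash
python3 -m inch '[[0,0,0.8,0],[0.05,0.2,2.2,0],[0.2,0.8,4.2,0],[0.45,1.8,6.1,0],[0.8,3.2,7.8,0],[1.1,4.4,8.9,0],[1.4,5.8,9.7,0],[1.4,5.8,9.7,0]]'; python3 - <<'E'
from h import *
from plant import bot
for n in("wrist","side"):
    c=bot.camera(n);cv2.imwrite(f"pics/j_{n}.png",c["pixels"]);np.savez(f"pics/j_{n}.npz",**c)
E
```

```text
clock: 12.1
ee_pos: [0.6344, -0.1013, 0.1238]
ee_rot: [1.621, 1.57, -0.186]
force: [-2.7, -1.3, 3.3]
opening: 0.0072
```

View pics/j_wrist.png

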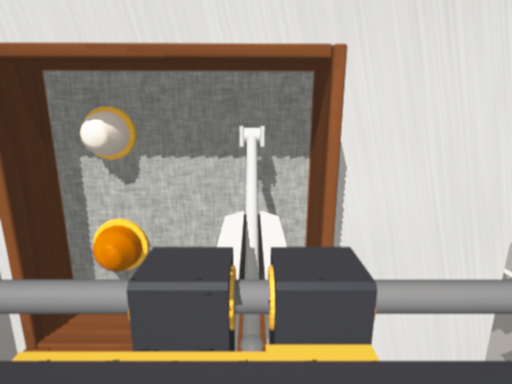

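View pics/j_side.png

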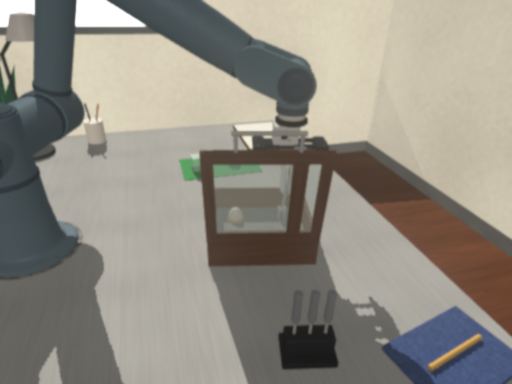

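```bash
python3 -m inch '[[0,0,0,0],[0,0,0,0],[0,0,0,0],[0,0,3,0],[0,0,8,0],[0,0,14,0],[0,0,20,0],[0,0,25,0]]' 0.33; python3 - <<'E'
from h import *
from plant import bot
for n in("wrist","side","top"):
    c=bot.camera(n);cv2.imwrite(f"pics/k_{n}.png",c["pixels"]);np.savez(f"pics/k_{n}.npz",**c)
E
```

```text
clock: 13.2
ee_pos: [0.6342, -0.1024, 0.3752]
ee_rot: [1.648, 1.569, -0.16]
force: [0.2, -0.1, -0.2]
opening: 0.0311
```

View pics/k_wrist.png

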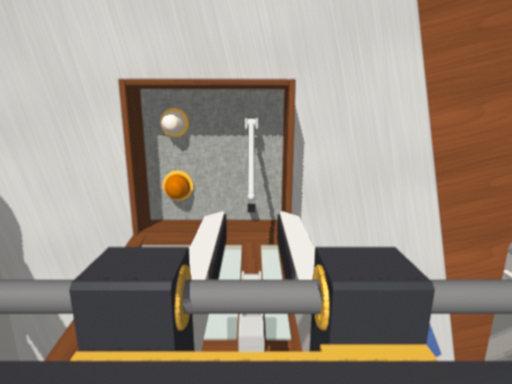

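View pics/k_side.png

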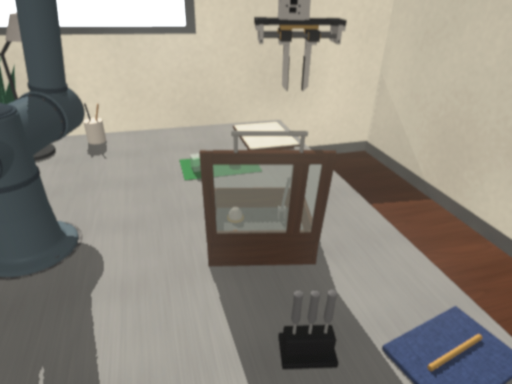

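```bash
python3 - <<'E'
from h import *
n3=np.array([.235,.972,0])
for nm,uv in(("wrist",(251,197)),):
    c=dict(np.load(f"pics/k_{nm}.npz"))
    for h in(.12,.16,.18,.19,.2,.205):
        p=ray(c,uv,h);a=.0985-p@n3;z=h-.041;print(h,a,np.hypot(a,z),np.arctan2(z,a))
c=dict(np.load("pics/k_top.npz"))
cv2.imwrite("pics/l.png",cv2.resize(c["pixels"][115:260,210:385],None,fx=4,fy=4,interpolation=cv2.INTER_CUBIC))
E
```

```text
0.12 0.10085744959278613 0.12811410983323185 0.6644646619867973
0.16 0.08969881345169745 0.1490197206232867 0.9248857979110611
0.18 0.08411949538115315 0.1624718114110255 1.026579468220588
0.19 0.08132983634588094 0.1697514131901345 1.071154256744573
0.2 0.07854017731060879 0.1773402364157155 1.1119896658066997
0.205 0.07714534779297272 0.18123852980560926 1.1311091220180458
```

View pics/l.png

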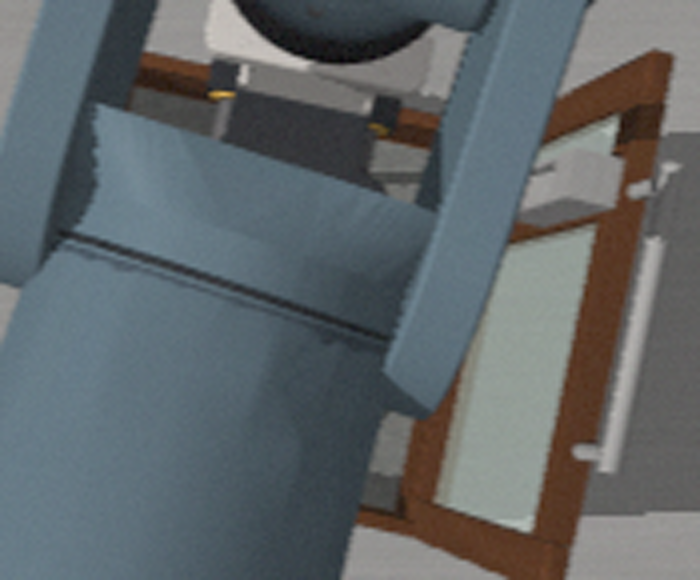

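Rod stands at about 1.07 rad, with the ball at wrist pixel (251,197). Lid is still up. I'll go back to the bar.

```bash
python3 -m inch '[[0,0,3,10.5],[0,0,5.5,21],[-2,-3,5.5,31.5],[-4,-6,5.5,42],[-6,-9,5.5,52.5],[-8,-12,5.5,63],[-10.2,-14.9,5.5,73.5],[-10.2,-14.9,5.5,84]]' && python3 -m inch '[[0,0,0,6],[0,0,0,6],[0,0,0,6]]'; python3 - <<'E'
from h import *
from plant import bot
s=bot.read_state();M=rot(s["ee_rot"]);print(s["joint_positions"].round(3),s["ee_pos"],np.degrees(np.arctan2(M[1,1],M[0,1])))
for n in("wrist","top"):
    c=bot.camera(n);cv2.imwrite(f"pics/m_{n}.png",c["pixels"]);np.savez(f"pics/m_{n}.npz",**c)
E
```

```text
clock: 14.35
ee_pos: [0.5305, -0.2529, 0.4248]
ee_rot: [2.861, 1.567, 2.522]
force: [-0.6, 0.1, 0.0]
opening: 0.0309
clock: 14.72
ee_pos: [0.5319, -0.2512, 0.4262]
ee_rot: [2.688, 1.569, 2.449]
force: [-0.0, 0.4, -0.1]
opening: 0.031
[-0.634  0.013  1.419  0.     1.711 -1.966] [ 0.53192167 -0.25116427  0.426165  ] 76.30692290978138
```

View pics/m_wrist.png

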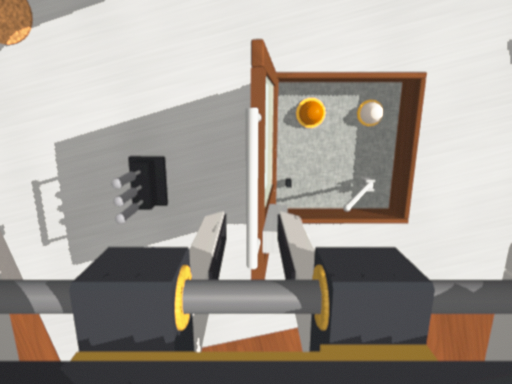

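The bar is at column 252, centred between the fingers, and the rod is standing at (348-371, 185-207). I'll descend and pinch.

```bash
python3 -m inch '[[0,0,-4,0],[0,0,-8,0],[0,0,-8.9,0],[0,0,-8.9,0]]' && python3 -m inch '[[0,0,0,0],[0,0,0,0],[0,0,0,0],[0,0,0,0]]' 0; python3 arc.py 1.7 1.65 1.6 1.5 1.4 1.3 1.2 1.1 ; python3 - <<'E'
from h import *
c=dict(np.load("pics/m_wrist.npz"))
n3=np.array([.235,.972,0])
for h in(.17,.18,.185,.19,.2):
        p=ray(c,(348,207),h);a=.0985-p@n3;z=h-.041;print(h,a,np.hypot(a,z),np.arctan2(z,a))
E
```

```text
clock: 15.32
ee_pos: [0.5322, -0.2514, 0.3389]
ee_rot: [-0.619, 1.571, -0.857]
force: [0.9, 0.7, -0.3]
opening: 0.0312
clock: 15.82
ee_pos: [0.5325, -0.2516, 0.3398]
ee_rot: [-0.333, 1.569, -0.571]
force: [0.8, -0.7, 4.5]
opening: 0.0091
1.65 [np.float64(0.32), np.float64(1.32), np.float64(0.17), 0]
1.6 [np.float64(0.64), np.float64(2.65), np.float64(0.28), 0]
1.5 [np.float64(1.28), np.float64(5.31), np.float64(0.28), 0]
1.4 [np.float64(1.92), np.float64(7.96), np.float64(0.01), 0]
1.3 [np.float64(2.56), np.float64(10.57), np.float64(-0.53), 0]
1.2 [np.float64(3.17), np.float64(13.12), np.float64(-1.34), 0]
1.1 [np.float64(3.76), np.float64(15.57), np.float64(-2.4), 0]
0.17 0.0748494581179771 0.14914235273910229 1.0450416750632783
0.18 0.07810278817250298 0.15943978650361668 1.0588699426134576
0.185 0.07972945319976593 0.16459886302017296 1.0651346521047313
0.19 0.08135611822702886 0.16976400670628122 1.0710183679326812
0.2 0.08460944828155474 0.1801104070799605 1.0817725051418285
```

```bash
python3 -m inch '[[0.3,1.3,0.2,0],[0.8,3.3,0.3,0],[1.4,6,0.3,0],[2,8.4,0,0],[2.6,10.7,-0.5,0],[3.1,12.8,-1.2,0],[3.5,14.6,-2,0],[3.5,14.6,-2,0]]'
```

```text
clock: 16.82
ee_pos: [0.5683, -0.1023, 0.318]
ee_rot: [1.094, 1.566, 0.858]
force: [6.6, 3.0, 2.0]
opening: 0.0091
```

```bash
python3 arc.py 1.13 1.1 1.05 1.0 .97 .94 .91 .88 .85 .82 .79 .76 .73 .70
```

```text
1.1 [np.float64(0.18), np.float64(0.73), np.float64(-0.35), 0]
1.05 [np.float64(0.46), np.float64(1.91), np.float64(-0.97), 0]
1.0 [np.float64(0.74), np.float64(3.06), np.float64(-1.66), 0]
0.97 [np.float64(0.9), np.float64(3.74), np.float64(-2.1), 0]
0.94 [np.float64(1.06), np.float64(4.4), np.float64(-2.56), 0]
0.91 [np.float64(1.22), np.float64(5.05), np.float64(-3.04), 0]
0.88 [np.float64(1.37), np.float64(5.68), np.float64(-3.54), 0]
0.85 [np.float64(1.52), np.float64(6.3), np.float64(-4.06), 0]
0.82 [np.float64(1.67), np.float64(6.91), np.float64(-4.59), 0]
0.79 [np.float64(1.81), np.float64(7.5), np.float64(-5.15), 0]
0.76 [np.float64(1.95), np.float64(8.07), np.float64(-5.73), 0]
0.73 [np.float64(2.08), np.float64(8.62), np.float64(-6.32), 0]
0.7 [np.float64(2.21), np.float64(9.16), np.float64(-6.93), 0]
```

```bash
python3 -m inch '[[0.1,0.4,-0.2,0],[0.2,0.8,-0.4,0],[0.3,1.4,-0.7,0],[0.45,1.9,-1,0],[0.6,2.5,-1.3,0],[0.7,3,-1.6,0],[0.7,3,-1.6,0]]'; python3 - <<'E'
from h import *
from plant import bot
for n in("wrist","side"):
    c=bot.camera(n);cv2.imwrite(f"pics/n_{n}.png",c["pixels"]);np.savez(f"pics/n_{n}.npz",**c)
E
```

```text
clock: 17.7
ee_pos: [0.5752, -0.0745, 0.3026]
ee_rot: [0.356, 1.568, 0.119]
force: [6.7, -0.7, 3.3]
opening: 0.0092
```

View pics/n_wrist.png

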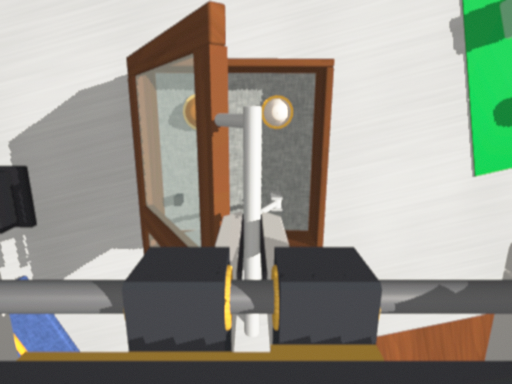

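View pics/n_side.png

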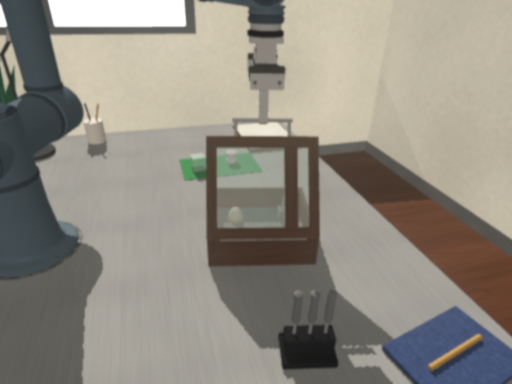

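```bash
python3 -m inch '[[0.1,0.3,-0.2,0],[0.15,0.6,-0.4,0],[0.25,0.9,-0.6,0],[0.3,1.2,-0.8,0],[0.3,1.2,-0.8,0]]'; python3 -m inch '[[0.1,0.3,-0.2,0],[0.15,0.6,-0.4,0],[0.25,0.9,-0.7,0],[0.3,1.2,-0.9,0],[0.3,1.2,-0.9,0]]'
```

```text
clock: 18.42
ee_pos: [0.578, -0.0628, 0.2946]
ee_rot: [0.267, 1.568, 0.03]
force: [6.8, -1.0, 2.4]
opening: 0.0092
clock: 19.05
ee_pos: [0.581, -0.0507, 0.2855]
ee_rot: [0.333, 1.568, 0.095]
force: [6.1, -0.7, 3.1]
opening: 0.009
```

```bash
python3 - <<'E'
from h import *
from plant import bot
c=bot.camera("wrist");np.savez("pics/o_w.npz",**c);cv2.imwrite("pics/o_w.png",cv2.resize(c["pixels"],(768,576)))
c=bot.camera("side");cv2.imwrite("pics/o_s.png",cv2.resize(c["pixels"][110:280,180:340],None,fx=3.5,fy=3.5,interpolation=cv2.INTER_CUBIC))
E
```

```text
(no output)
```

View pics/o_w.png

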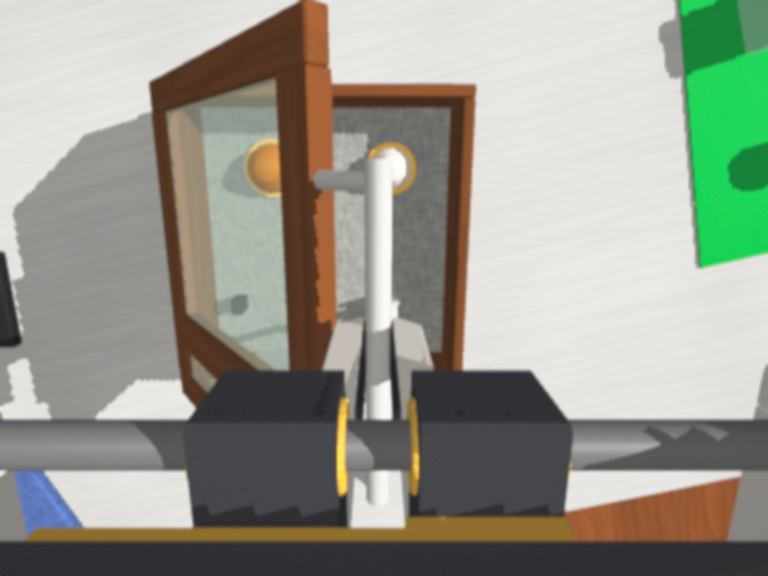

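View pics/o_s.png

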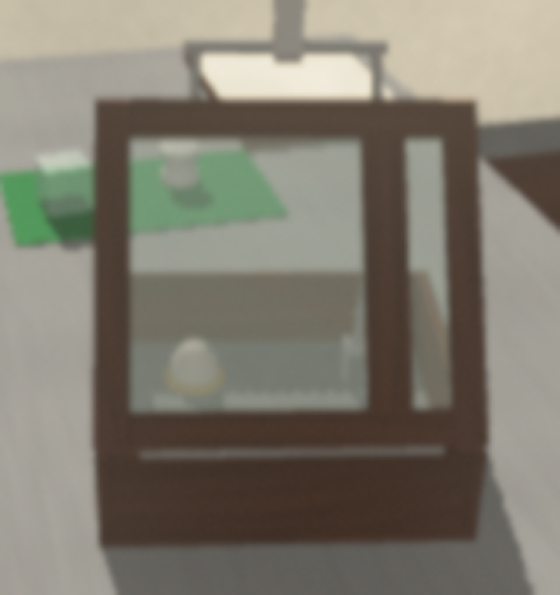

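```bash
python3 -m inch '[[0.1,0.3,-0.25,0],[0.15,0.6,-0.5,0],[0.15,0.6,-0.5,0]]'; python3 -m inch '[[0.1,0.3,-0.25,0],[0.15,0.6,-0.5,0],[0.15,0.6,-0.5,0]]'; python3 -m inch '[[0.1,0.3,-0.25,0],[0.15,0.6,-0.5,0],[0.15,0.6,-0.5,0]]'
```

```text
clock: 19.52
ee_pos: [0.5825, -0.0446, 0.2805]
ee_rot: [0.441, 1.568, 0.204]
force: [6.7, -0.8, 3.0]
opening: 0.0089
clock: 19.9
ee_pos: [0.5839, -0.0387, 0.2753]
ee_rot: [0.395, 1.568, 0.158]
force: [8.4, -0.1, 2.7]
opening: 0.009
clock: 20.27
ee_pos: [0.5853, -0.0329, 0.2698]
ee_rot: [0.332, 1.569, 0.095]
force: [7.6, 0.2, 1.5]
opening: 0.0089
```

```bash
python3 -m inch '[[0.05,0.2,-0.2,0],[0.1,0.4,-0.37,0],[0.1,0.4,-0.37,0]]'; python3 -m inch '[[0.05,0.2,-0.2,0],[0.1,0.4,-0.37,0],[0.1,0.4,-0.37,0]]'
```

```text
clock: 20.65
ee_pos: [0.5862, -0.029, 0.266]
ee_rot: [0.248, 1.569, 0.011]
force: [7.7, -1.0, 1.3]
opening: 0.0088
clock: 21.02
ee_pos: [0.5871, -0.0252, 0.2622]
ee_rot: [0.002, 1.569, -0.236]
force: [6.2, -1.8, -0.0]
opening: 0.0088
```

```bash
python3 - <<'E'
from h import *
from plant import bot
c=bot.camera("wrist");np.savez("pics/p_w.npz",**c);cv2.imwrite("pics/p_w.png",cv2.resize(c["pixels"],(768,576)))
c=bot.camera("side");cv2.imwrite("pics/p_s.png",cv2.resize(c["pixels"][110:280,180:340],None,fx=3.5,fy=3.5,interpolation=cv2.INTER_CUBIC))
E
```

```text
(no output)
```

View pics/p_w.png

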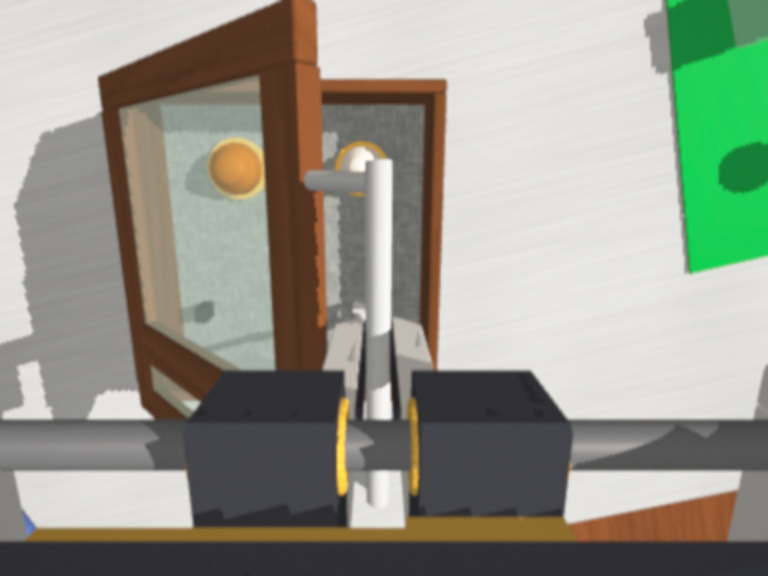

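View pics/p_s.png

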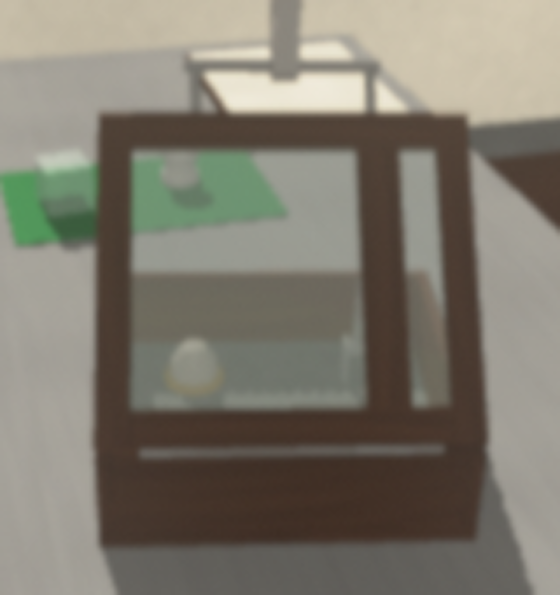

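```bash
python3 -m inch '[[0.05,0.2,-0.2,0],[0.05,0.2,-0.2,0],[0.05,0.2,-0.2,0]]'; python3 -m inch '[[0.05,0.2,-0.2,0],[0.05,0.2,-0.2,0],[0.05,0.2,-0.2,0]]';python3 -m inch '[[0.05,0.2,-0.2,0],[0.05,0.2,-0.2,0],[0.05,0.2,-0.2,0]]'
```

```text
clock: 21.5
ee_pos: [0.5876, -0.0233, 0.2603]
ee_rot: [-0.178, 1.569, -0.416]
force: [7.3, -2.0, 0.5]
opening: 0.0093
clock: 21.88
ee_pos: [0.588, -0.0215, 0.2584]
ee_rot: [-0.48, 1.569, -0.718]
force: [6.5, -3.3, 0.0]
opening: 0.0092
clock: 22.25
ee_pos: [0.5885, -0.0195, 0.2564]
ee_rot: [-0.455, 1.569, -0.692]
force: [7.0, -3.0, 1.3]
opening: 0.009
```

```bash
python3 -m inch '[[0.05,0.2,-0.2,0],[0.05,0.2,-0.2,0],[0.05,0.2,-0.2,0]]'; python3 -m inch '[[0.05,0.2,-0.2,0],[0.05,0.2,-0.2,0],[0.05,0.2,-0.2,0]]'
```

```text
clock: 22.62
ee_pos: [0.5887, -0.0185, 0.2554]
ee_rot: [-1.167, 1.567, -1.405]
force: [4.5, -6.0, 3.9]
opening: 0.0091
clock: 23.0
ee_pos: [0.5889, -0.018, 0.2548]
ee_rot: [-1.344, 1.564, -1.582]
force: [-1.3, -9.6, 10.4]
opening: 0.0088
```

```bash
python3 - <<'E'
import numpy as np
from scipy.optimize import brentq
def ball(t,x,z=-.009): return np.array([.118+x*np.cos(t)+z*np.sin(t),.076-x*np.sin(t)+z*np.cos(t)])
for x in(-.205,-.2,-.195,-.19,-.185,-.18,-.175):
    for z in(-.009,-.023):
        f=lambda t:np.hypot(*(ball(t,x,z)-[-.06,.041]))-.165
        t=brentq(f,.6,1.3);b=ball(t,x,z)-[-.06,.041];print(x,z,round(t,3),round(np.arctan2(b[1],b[0]),3))
E
python3 -m inch '[[0,0,0,0],[0,0,0,0]]'
python3 - <<'E'
from h import *
from plant import bot
c=bot.camera("wrist");np.savez("pics/q_w.npz",**c);cv2.imwrite("pics/q_w.png",cv2.resize(c["pixels"],(768,576)))
for n in("side","top"):
    c=bot.camera(n);np.savez(f"pics/q_{n}.npz",**c);cv2.imwrite(f"pics/q_{n}.png",cv2.resize(c["pixels"][110:280,180:340],None,fx=3.5,fy=3.5,interpolation=cv2.INTER_CUBIC))
E
```

```text
-0.205 -0.009 0.724 1.459
-0.205 -0.023 0.788 1.467
-0.2 -0.009 0.74 1.423
-0.2 -0.023 0.806 1.431
-0.195 -0.009 0.756 1.388
-0.195 -0.023 0.824 1.396
-0.19 -0.009 0.772 1.353
-0.19 -0.023 0.842 1.361
-0.185 -0.009 0.788 1.319
-0.185 -0.023 0.86 1.327
-0.18 -0.009 0.803 1.285
-0.18 -0.023 0.877 1.293
-0.175 -0.009 0.819 1.251
-0.175 -0.023 0.894 1.26
clock: 23.25
ee_pos: [0.5889, -0.018, 0.2548]
ee_rot: [-1.328, 1.564, -1.567]
force: [-0.4, -8.8, 10.4]
opening: 0.009
```

View pics/q_top.png

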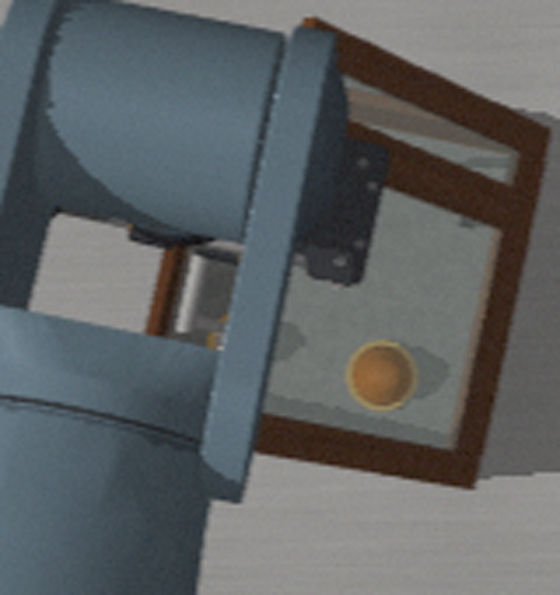

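View pics/q_side.png

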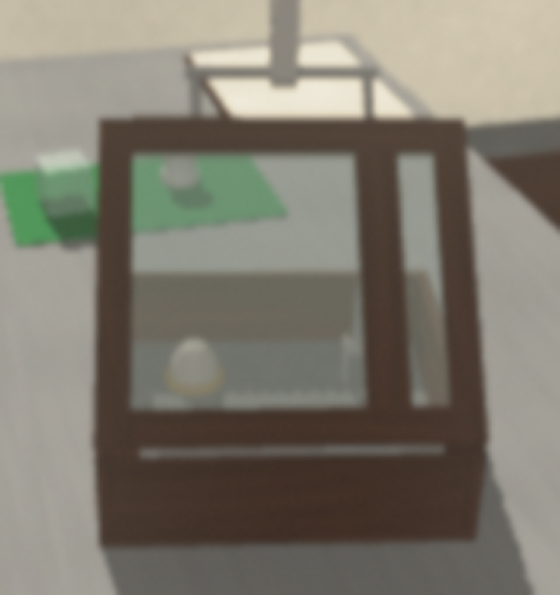

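Motion stopped dead: a 2 mm step moved the tool only 0.5 mm, and the reaction rose to about 10 N up and 9 N back. The lid angle is about 0.74, which matches a homed ball with the catch about 10 mm toward the handle. I estimate about 21 N on the rod. Letting go.

```bash
python3 -m inch '[[0,0,0,0],[0,0,0,0],[0,0,0,0],[0,0,0,0]]' 0.33; python3 - <<'E'
from h import *
from plant import bot
c=bot.camera("wrist");np.savez("pics/r_w.npz",**c);cv2.imwrite("pics/r_w.png",cv2.resize(c["pixels"],(768,576)))
E
```

```text
clock: 23.9
ee_pos: [0.5885, -0.0148, 0.2522]
ee_rot: [3.004, 1.569, 2.767]
force: [0.5, -0.4, 0.1]
opening: 0.0308
```

View pics/r_w.png

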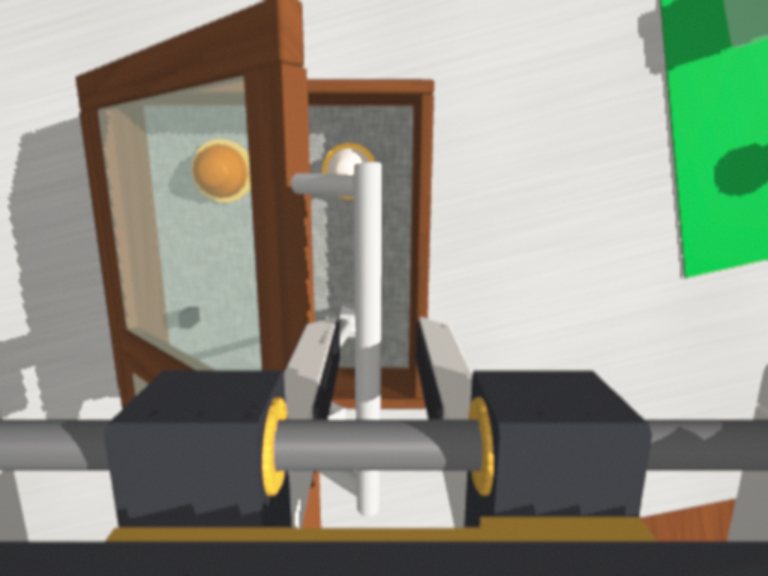

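The bar is free, at about x=370 between the open fingers (335 and 420), and the force reads about 0. I'll lift away.

```bash
python3 -m inch '[[-0.1,-0.2,2,0],[-0.1,-0.2,5,0],[-0.1,-0.2,9,0],[-0.1,0,13,0],[-1,4,14,0],[-3,8,14,0],[-5,12,14,0],[-7,16,14,0]]'; python3 - <<'E'
from h import *
from plant import bot
for n in("wrist","side","top"):
    c=bot.camera(n);np.savez(f"pics/s_{n}.npz",**c);cv2.imwrite(f"pics/s_{n}.png",c["pixels"])
E
```

```text
clock: 24.95
ee_pos: [0.5183, 0.1457, 0.395]
ee_rot: [0.354, 1.569, 0.116]
force: [-0.1, 1.2, -0.0]
opening: 0.031
```

```bash
python3 -m inch '[[-3,5,0,0],[-6,8,0,0],[-9,10,0,0],[-9,10,0,0]]'; python3 - <<'E'
from h import *
from plant import bot
for n in("wrist","side","top"):
    c=bot.camera(n);np.savez(f"pics/t_{n}.npz",**c);cv2.imwrite(f"pics/t_{n}.png",c["pixels"])
c=dict(np.load("pics/t_top.npz"))
cv2.imwrite("pics/t_tz.png",cv2.resize(c["pixels"][100:265,190:360],None,fx=3.5,fy=3.5,interpolation=cv2.INTER_CUBIC))
E
```

```text
clock: 25.6
ee_pos: [0.4287, 0.2448, 0.3944]
ee_rot: [0.379, 1.569, 0.143]
force: [0.3, -0.2, 0.1]
opening: 0.0313
```

View pics/t_top.png

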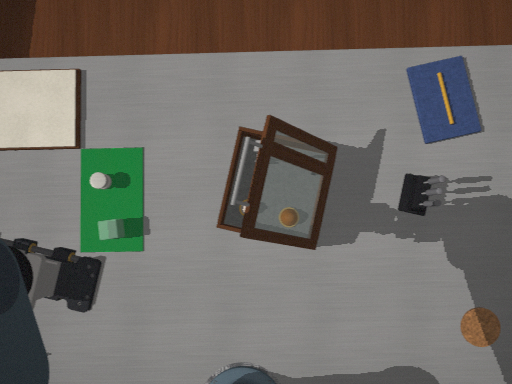

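View pics/t_tz.png

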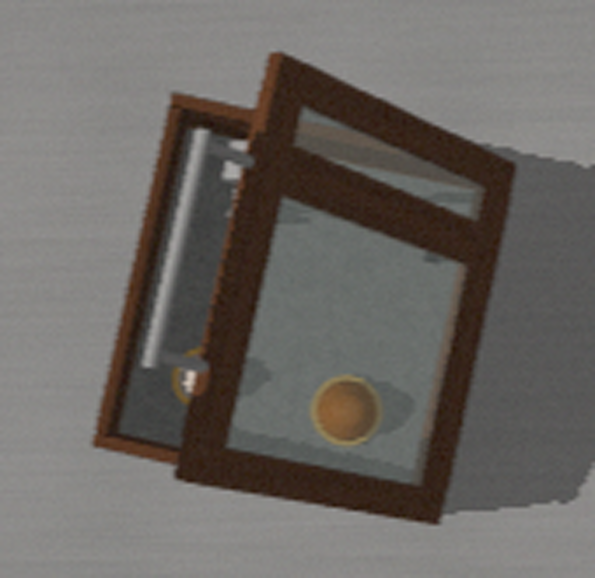

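View pics/t_wrist.png

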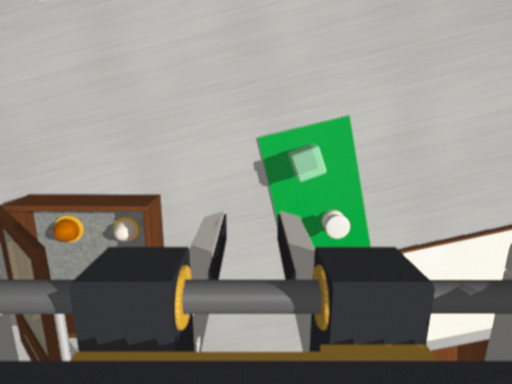

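```bash
python3 - <<'E'
from h import *
n3=np.array([.235,.972,0])
for nm in("s_top","t_top","t_side"):
    c=dict(np.load(f"pics/{nm}.npz"));P=cloud(c);hsv=cv2.cvtColor(c["pixels"],cv2.COLOR_BGR2HSV)
    n=P@n3;yc=P@np.array([.972,-.235,0])
    m=(hsv[...,0]<16)&(hsv[...,1]>90)&(P[...,2]>.1)&(P[...,2]<.3)&(abs(yc-.576)<.14)&(n>-.1)&(n<.12)&(c["range_z"]>0)
    m=cv2.erode(m.astype(np.uint8),np.ones((3,3)))>0
    a=np.polyfit(n[m],P[...,2][m],1)
    for _ in range(5):
        r=P[...,2]-np.polyval(a,n);mm=m&(abs(r)<.008);a=np.polyfit(n[mm],P[...,2][mm],1)
    print(nm,mm.sum(),np.arctan(a[0]),a, r[mm].std())
c=dict(np.load("pics/t_side.npz"));cv2.imwrite("pics/t_sz.png",cv2.resize(c["pixels"][110:280,180:340],None,fx=3.5,fy=3.5,interpolation=cv2.INTER_CUBIC))
for nm in("a_top","t_top"):
    c=dict(np.load(f"pics/{nm}.npz"));P=cloud(c)
    for n,(v0,v1,u0,u1) in dict(loupe=(170,192,88,113),cube=(215,240,97,125),stand=(170,218,398,450)).items():
        Q=P[v0:v1,u0:u1];q=Q[(Q[...,2]>.02)&(Q[...,2]<.2)];print(n,np.median(q,0).round(3))
E
```

```text
s_top 2081 0.7325004605562132 [0.89943066 0.16436676] 0.002006646142655978
t_top 1965 0.7326157964607696 [0.89963932 0.16432974] 0.0020502938313055937
t_side 136 0.7348006722607783 [0.90360032 0.16367805] 0.0017372400273120915
loupe [0.598 0.36  0.042]
cube [0.471 0.326 0.051]
stand [ 0.547 -0.46   0.054]
loupe [0.598 0.36  0.042]
cube [0.471 0.326 0.051]
stand [ 0.547 -0.46   0.054]
```

View pics/t_sz.png

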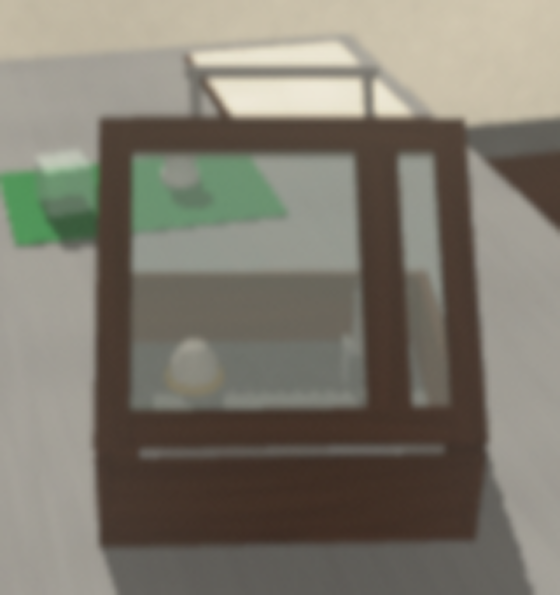

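Lid holds at 0.733 rad and the bystanders are unmoved. As an independent check on "home", I'll measure the catch position in the earlier top image taken with the lid open.

```bash
python3 - <<'E'
from h import *
n3=np.array([.235,.972,0]);y3=np.array([.972,-.235,0])
for nm in("k_top","f_wrist","k_wrist"):
    c=dict(np.load(f"pics/{nm}.npz"));P=cloud(c)
    hsv=cv2.cvtColor(c["pixels"],cv2.COLOR_BGR2HSV)
    n=P@n3;y=P@y3-.576;z=P[...,2]-.076
    f=n+.0785
    # bar/lid angle ~1.70: lid axes
    for t in(1.70,):
        X=-(f*np.cos(t)+z*np.sin(t)); Z=-f*np.sin(t)+z*np.cos(t)
        m=(abs(y-.065)<.025)&(X<-.08)&(X>-.24)&(Z<.004)&(Z>-.04)&(c["range_z"]>0)
        print(nm,m.sum())
        v,u=np.nonzero(m)
        if m.sum():print(u.min(),u.max(),v.min(),v.max())
        for x0 in np.arange(-.24,-.08,.006):
            k=m&(X>=x0)&(X<x0+.006)
            if k.sum()>2: print("  X%.3f"%x0,k.sum(),"Z min %.3f med %.3f"%(Z[k].min(),np.median(Z[k])), "sat",int(np.median(hsv[...,1][k])))
E
```

```text
k_top 548
339 370 148 175
  X-0.240 49 Z min 0.001 med 0.002 sat 146
  X-0.234 153 Z min -0.023 med -0.008 sat 5
  X-0.228 71 Z min -0.023 med -0.008 sat 7
  X-0.222 35 Z min -0.024 med -0.011 sat 8
  X-0.216 27 Z min -0.023 med -0.003 sat 9
  X-0.210 21 Z min -0.023 med -0.022 sat 7
  X-0.204 12 Z min -0.023 med -0.017 sat 8
  X-0.198 15 Z min -0.023 med -0.011 sat 7
  X-0.192 14 Z min -0.023 med -0.014 sat 5
  X-0.186 11 Z min -0.022 med -0.015 sat 8
  X-0.180 22 Z min -0.023 med -0.015 sat 5
  X-0.174 21 Z min -0.023 med -0.015 sat 5
  X-0.168 18 Z min -0.022 med -0.016 sat 5
  X-0.162 17 Z min -0.022 med -0.016 sat 6
  X-0.156 16 Z min -0.019 med -0.016 sat 8
  X-0.150 8 Z min -0.017 med -0.011 sat 6
  X-0.144 4 Z min -0.016 med -0.003 sat 38
  X-0.138 6 Z min -0.010 med -0.004 sat 16
  X-0.126 3 Z min 0.001 med 0.002 sat 138
  X-0.120 3 Z min 0.001 med 0.002 sat 142
  X-0.114 3 Z min 0.001 med 0.001 sat 146
  X-0.108 3 Z min 0.001 med 0.002 sat 120
  X-0.102 4 Z min 0.002 med 0.002 sat 148
  X-0.096 3 Z min 0.002 med 0.002 sat 144
  X-0.090 4 Z min 0.001 med 0.002 sat 142
  X-0.
[... 1362 characters left out ...]
14
  X-0.210 165 Z min -0.027 med -0.025 sat 9
  X-0.204 108 Z min -0.025 med 0.002 sat 17
  X-0.198 99 Z min -0.002 med 0.002 sat 17
  X-0.192 96 Z min -0.010 med 0.002 sat 17
  X-0.186 86 Z min -0.009 med 0.003 sat 17
  X-0.180 75 Z min -0.002 med 0.002 sat 14
  X-0.174 7 Z min 0.003 med 0.003 sat 13
  X-0.150 11 Z min -0.027 med -0.026 sat 15
  X-0.144 54 Z min -0.026 med -0.022 sat 11
  X-0.138 66 Z min -0.027 med -0.022 sat 25
  X-0.114 30 Z min -0.002 med 0.002 sat 13
  X-0.108 64 Z min -0.003 med 0.002 sat 11
  X-0.102 89 Z min -0.002 med -0.001 sat 91
  X-0.096 98 Z min -0.003 med -0.001 sat 151
  X-0.090 91 Z min -0.003 med -0.001 sat 155
  X-0.084 54 Z min -0.002 med -0.001 sat 144
```

The catch's hinge-side end is at lid x of about -134 mm and its end wall at about -207 mm, so it sits about 12 mm toward the handle. That predicts home at x of about -202 mm and a lid angle of 0.733; I measured 0.7325–0.735. The two agree, so I'm handing in.

```bash
python3 - <<'E'
from plant import bot
s=bot.read_state();print(s["clock"],s["force"]);print(bot.close_job())
E
```

```text
25.75 [0.14769098 0.19199297 0.35982606]
the job is handed in; nothing more can be done
None
```

The lid is propped on the rod and the job is handed in at 25.75 s; no verdict was reported. I opened the lid to about 1.7 rad by its bar, swung the rod up to about 1.07 rad, and lowered the lid until it stopped dead. I then pressed with about 10 N down and 9 N forward at the handle (an estimated 21 N on the rod), let go and moved clear.

**Checks that agreed:**
- **Lid angle:** it held at 0.7325 and then 0.7326 rad in two pictures after release, and 0.735 rad from the side camera.
- **Ball home:** from pictures taken with the lid open, the catch sits about 12 mm toward the handle, which predicts a homed lid angle of 0.733 rad.
- **Surroundings:** the paperweight, loupe and stand read the same positions as at the start, to the millimetre.
- **Robot clear:** the wrist force was about 0.4 N with the gripper away from everything.

**What I could not check or saw differ:**
- The ball in the pocket was never seen directly, because the lid's frame hides it. The load left on the rod after letting go was not measured either. Both are inferred from the feel of the stop and the lid angle.
- The bar turned out 3–4 mm further from the hinge than my first picture estimate. This showed as up to about 12 N of outward pull while opening, which I corrected as I went.
- There was also a steady 6–8 N pull along the bar while lowering, which went away at the stop.

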